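# Hold the red culture dish over the under-view camera and put it back

## Task

Pick up the closed dish with the red medium, keep it level, and hold it still above the lens of the under-view camera, centred over the lens and at the height of the yellow band on the post, for about three seconds. Then set it back down on the bench where it stood and let go; leave the other two dishes where they are.

Things in the scene. Friction and masses are not known exactly. Their poses are not given: they have to be found in the camera images.
- dish_red: Closed round dish with clear lid and RED medium with pale specks, 54 mm diameter, 20 mm high, 28 to 56 g, loose on the bench. Origin: centre of its underside; z points up out of the lid. The lid does not come off; take it across its diameter from above.
- dish_green: Same kind of closed dish (54 mm diameter, 20 mm high) with GREEN medium; not wanted. Origin: centre of its underside.
- dish_amber: Same kind of closed dish (54 mm diameter, 20 mm high) with AMBER (orange-yellow) medium; not wanted. Origin: centre of its underside.
- view_point (a point): Point in the air for the centre of the dish underside: 140 mm above the bench, on the axis of the up-looking black lens (silver ring 68 mm wide, top 35 mm above bench) of the camera, a fixed white housing 170 x 120 x 28 mm. Its x points left (within 0.3 rad of world y) to a post 92 mm away, 164 mm high, with a yellow band 18 mm wide at 140 to 160 mm above the bench, as tall as a dish. z up.
Mind the look-alikes: they are no part of the job. Leave any black look-alike of the dish_red alone.

How it is judged:
By the outcome, as a careful person would: the job done as asked, in the order asked, and still so for the second after the job is handed in, with the robot touching nothing.
It also fails if it takes over 58 s, if anything falls off the work surface, if the arm or the gripper's body presses on something with over 40 N, if the wrist force passes 120 N, or if a joint passes its speed limit or range.

## Robot

A 6-joint arm with a two-finger parallel gripper is mounted at the origin on a cart in front of the work surface, level with it; the furniture and walls round the work are solid. World frame = base frame: x ahead of the robot, y to its left, z up, the work surface at z = 0. Lengths are in mm, angles in rad, forces in N, time in s.
With the tool pointing down it reaches from about 400 to 925 mm from the base axis. Payload 3.4 kg.
Tool frame: the origin (TCP) lies on the front face of the gripper's body, between the roots of the fingers; the fingertips stand 73 mm ahead of it and the grasp point (between the pads) lies 54 mm ahead of it; z points along the fingers, y is the line along which they close (so a half turn about z gives the same grasp; the last joint's range is limited). The gripper opens to 85 mm and grips with 20 to 120 N. Pads are 22 mm wide; open, the fingers measure 114 mm over their backs; the gripper's body (76 mm by 85 mm) begins 54 mm behind the grasp point. The pads swing forward as they close: fully open they stand 13 mm farther back than shut.
Start: joints at [-1.214, 0.307, 1.506, -0, 1.328, -0.073], TCP at [240.097, -522.48, 303.905] pointing down, gripper open.
Joint ranges: [-3.12, 3.12], [-1.05, 2.28], [0.14, 2.33], [-1.42, 4.57], [0.1, 2.73], [-2.68, 2.68]. Speed limits (rad/s): [2.57, 2.57, 3.14, 3.14, 3.14, 3.14].

## Interface

Orientations are given as a 3x3 rotation matrix whose columns are the frame's x, y, z axes.
In Python, from rig import bot, get_image, get_calibration gives the robot as it stands.
- The arm moves only by the tool drive_tool, never from a script. Its argument "moves" is a list of rows, each an object of numbers: "fingers": the finger opening in cm, from 0 to 8.54; "tx", "ty", "tz": the shift along the tool's x, y, z in cm; "ax", "ay", "az": the turn, a rotation vector about the tool's x, y, z in rad. A call has 1 to 5 rows; each row is the pose to reach, as a shift and turn from the pose commanded when the call began, along the tool's axes at that moment; what a row does not reach only later rows make up. A row lasts 1/10 s, in which the tool goes at most 50 mm and 8.59 degrees, less where a joint would pass 70% of its speed; a pose out of reach is approached as far as the arm can. A call with a gripper value outside its range is refused whole. The fingers move at their own pace and stop on an object; "squeeze" is the grip in N (left out, the last holds). Time passes only in rows, so rows that repeat a pose let the fingers close. It gives the time, the measured TCP pose, the force, the opening and the grip force at its end, in the units of the state.
- bot.sense(): the state, without advancing time (a new reading comes with each control period).
- get_image(name): name is "side" or "top"; returns the picture (420x560x3 uint8, red, green, blue); there is no depth.
- get_calibration(name): a dict with "K" (3x3 intrinsics, pixels), "T" (4x4, takes a point from camera to world coordinates). Camera axes: x right, y down, z forward; pixel columns grow to the right and rows downward; lengths in mm; the calibration is good to about 2 mm. A picture is of the moment at which its call begins. get_calibration takes no time and is no camera call.
- bot.sign_off(): hands the job in; it is judged then, once.
The state is a dict: "time_s": time; "joint_positions": joint angles; "joint_vel": joint speeds; "joint_efforts": joint torques, N m; "position": TCP position; "ee_rot": TCP orientation; "force": force on the tool from outside, world axes, zero at the start; "wrist_torque": the same for the moment, N m; "gripper_width": finger opening in mm; "grip_force": force on a finger pad.
Only numpy, scipy, OpenCV 4.12 (cv2) and the standard library are available. Lean on these libraries where they do the work, as an engineer would, in place of code of your own. Each camera call takes 0.05 s, during which the arm holds its last target. There are 200 camera calls.

## Working session

There is one attempt and no reset: what is moved stays moved. The work goes in short steps, Python scripts to look and compute and a tool call to move; the robot and the scene stay as the last step left them, time stands still between calls to the robot, and variables do not carry over. Pictures are saved under pics/ and viewed, at most 10 in all, crops included, and the job is handed in when it is done.

Besides the shell and the picture viewer there is one more tool, called after "Request:" as name(argument=value, ...) on one line, values as JSON. drive_tool: Moves the arm, as the interface text tells. Its arguments: {"type":"object","properties":{"moves":{"type":"array","items":{"type":"object","properties":{"fingers":{"type":"number"},"tx":{"type":"number"},"ty":{"type":"number"},"tz":{"type":"number"},"ax":{"type":"number"},"ay":{"type":"number"},"az":{"type":"number"}}}},"squeeze":{"type":"number"}},"required":["moves"]}

```bash
mkdir -p pics; ls; python3 - <<'E'
from rig import bot,get_image,get_calibration
import cv2,numpy as np
for n in("top","side"):
    cv2.imwrite(f"pics/{n}0.png",get_image(n)[:,:,::-1]); c=get_calibration(n); print(n,np.round(c["K"],1).tolist(),np.round(c["T"],3).tolist())
s=bot.sense();print(s["time_s"],s["position"],np.round(s["ee_rot"],3).tolist(),s["gripper_width"],s["force"])
E
```

```text
pics
top [[426.9, 0.0, 277.9], [0.0, 426.9, 210.3], [0.0, 0.0, 1.0]] [[-0.014, -0.998, 0.057, 410.622], [-1.0, 0.013, -0.012, 82.388], [0.011, -0.057, -0.998, 1055.199], [0.0, 0.0, 0.0, 1.0]]
side [[431.6, 0.0, 280.3], [0.0, 431.6, 206.9], [0.0, 0.0, 1.0]] [[-0.83, -0.362, 0.424, 86.46], [-0.557, 0.521, -0.646, 635.875], [0.013, -0.773, -0.634, 669.506], [0.0, 0.0, 0.0, 1.0]]
0.1 [ 239.91063002 -522.02097648  303.0438882 ] [[0.909, 0.418, -0.001], [0.418, -0.909, 0.002], [0.0, -0.002, -1.0]] 85.46135853711576 [ 0.10751145  0.12724788 -0.33085092]
```

View pics/top0.png

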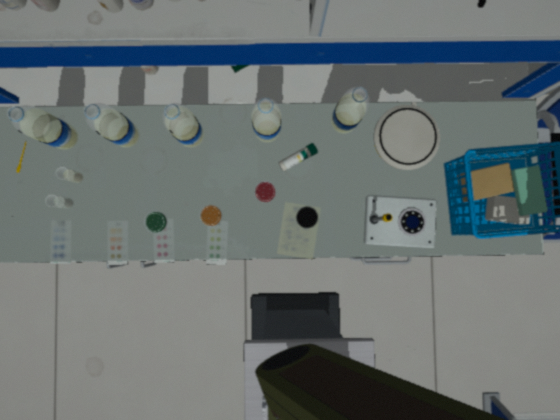

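View pics/side0.png

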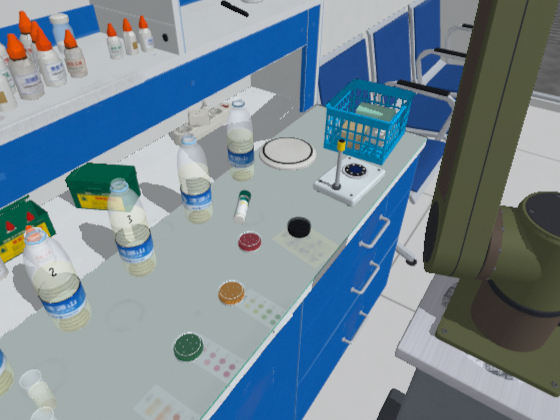

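Top view: the red dish is at (265,191). Look-alikes are green (156,221), amber (211,215) and a black disc (307,217). The lens is at (411,221) and the post base near (378,217). 
Side view: red is at (250,241), black (299,228), amber (231,293), green (188,347), the lens (355,170) and the post top (341,143). 
I choose the red disc at top (265,191) / side (250,241), and will check it in one close crop while measuring.

```bash
cat > h.py <<'E'
import numpy as np,cv2
from rig import bot,get_image,get_calibration
def ray(n,p):
    c=get_calibration(n);K=np.array(c["K"]);T=np.array(c["T"])
    d=T[:3,:3]@np.linalg.solve(K,[p[0],p[1],1.]);return T[:3,3],d/np.linalg.norm(d)
def onplane(n,p,z):
    o,d=ray(n,p);return o+d*(z-o[2])/d[2]
def tri(pt,ps):
    A=np.zeros((3,3));b=np.zeros(3);L=[ray("top",pt),ray("side",ps)]
    for o,d in L:
        M=np.eye(3)-np.outer(d,d);A+=M;b+=M@o
    x=np.linalg.solve(A,b);return x,[float(np.linalg.norm(np.cross(x-o,d))) for o,d in L]
def blobs(im,lo,hi,amin=40,roi=None):
    h=cv2.cvtColor(im,cv2.COLOR_RGB2HSV);m=cv2.inRange(h,np.array(lo),np.array(hi))
    if roi: 
        k=np.zeros_like(m);x0,y0,x1,y1=roi;k[y0:y1,x0:x1]=1;m*=k
    m=cv2.morphologyEx(m,cv2.MORPH_CLOSE,np.ones((5,5)))
    out=[]
    for c in cv2.findContours(m,cv2.RETR_EXTERNAL,cv2.CHAIN_APPROX_NONE)[0]:
        if cv2.contourArea(c)>=amin: out.append((cv2.contourArea(c),cv2.fitEllipse(c) if len(c)>4 else None,cv2.boundingRect(c)))
    return sorted(out,key=lambda o:-o[0])
E
python3 - <<'E'
from h import *
t=cv2.imread("pics/top0.png")[:,:,::-1];s=cv2.imread("pics/side0.png")[:,:,::-1]
r={}
for n,im,rois in(("top",t,dict(red=(235,165,290,210),lens=(390,205,432,238),yel=(360,200,405,228),amber=(190,200,230,230),green=(140,208,172,236),black=(290,203,325,232))),("side",s,dict(red=(225,220,275,262),lens=(338,158,372,183),yel=(330,132,352,156),amber=(210,275,250,308),green=(168,330,208,365),black=(280,212,318,242)))):
    C=dict(red=((165,90,40),(179,255,255)),lens=((0,0,0),(179,255,95)),yel=((18,120,60),(35,255,255)),amber=((5,90,60),(25,255,255)),green=((50,60,10),(95,255,130)),black=((0,0,0),(179,255,60)))
    for k,roi in rois.items():
        for b in blobs(im,*C[k],amin=8,roi=roi)[:2]:
            print(n,k,b[0],np.round(b[1][0],1) if b[1] else None,np.round(b[1][1],1) if b[1] else None,b[2]); r.setdefault((n,k),b[1][0])
for k in("red","lens","yel","amber","green","black"):
    try:x,e=tri(r["top",k],r["side",k]);print(k,np.round(x,1),np.round(e,1))
    except KeyError:pass
a=cv2.resize(t[165:245,235:345],None,fx=3.6,fy=3.6,interpolation=2);b=cv2.resize(s[205:265,220:320],None,fx=3.96,fy=3.96,interpolation=2)
c=cv2.resize(t[185:255,360:440],None,fx=4.95,fy=4.95,interpolation=2);d=cv2.resize(s[130:200,315:395],None,fx=4.95,fy=4.95,interpolation=2)
L=np.vstack([a,b]);R=np.vstack([c[:300],d[:300]])
h=min(len(L),len(R));cv2.imwrite("pics/crop.png",np.hstack([L[:h],R[:h]])[:600,:800,::-1])
E
```

```text
top red 222.0 [264.8 191.2] [16.7 17.2] (256, 183, 19, 18)
top lens 397.0 [412.  221.6] [22.2 22.9] (401, 210, 23, 24)
top yel 44.0 [386.7 217.5] [6.7 8.9] (382, 214, 10, 8)
top amber 277.0 [210.7 215.2] [18.5 19.2] (201, 206, 20, 19)
top green 273.0 [155.8 221.6] [18.1 19.3] (146, 212, 20, 20)
top black 310.5 [306.7 216.9] [19.8 20.1] (297, 207, 21, 21)
side red 271.5 [249.2 241.8] [16.3 21.5] (239, 234, 22, 17)
side lens 164.0 [355.  169.6] [10.7 19.9] (345, 164, 21, 12)
side yel 51.5 [340.9 145.6] [7.6 9.6] (337, 141, 9, 10)
side amber 406.5 [231.  292.9] [21.1 24.7] (219, 282, 25, 22)
side green 571.0 [187.9 347.3] [25.3 28.9] (174, 334, 29, 27)
side black 309.5 [298.6 227.6] [18.2 21.8] (288, 219, 22, 19)
red [517.6 101.3   7.8] [0.1 0.1]
lens [ 437.5 -252.    32.1] [0.1 0.1]
yel [ 444.1 -160.2  148.3] [0.2 0.2]
amber [460.6 234.9   8. ] [0.2 0.2]
green [446.9 369.3   7.5] [0.5 0.5]
black [453.1  -0.8   7.2] [0. 0.]
```

View pics/crop.png

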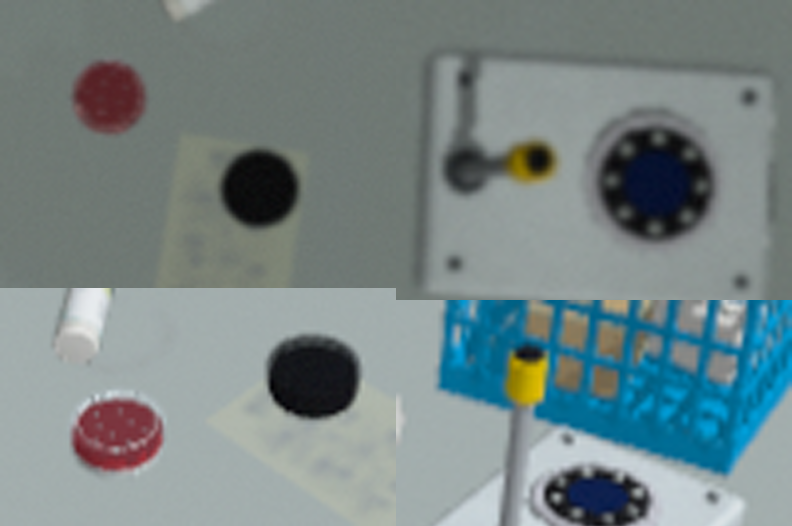

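The crop shows the red dish with pale specks and a clear lid, standing beside the plain black look-alike. The lens ring and the post with its yellow band are also clear. Measured positions are dish (517.6, 101.3), lens (437.5, -252.0), and band (444, -160, 148), which is 92 mm from the lens as described. Now moving towards the dish.

Request:
drive_tool(moves=[{"tx": 1.1, "ty": -1.0, "fingers": 6.6}, {"tx": 3.8, "ty": -3.3, "fingers": 6.6}, {"tx": 7.1, "ty": -6.3, "fingers": 6.6}, {"tx": 10.5, "ty": -9.2, "fingers": 6.6}, {"tx": 13.9, "ty": -12.2, "fingers": 6.6}])

```text
schema error: expected keys fingers, tx, ty, tz, ax, ay, az
```

Request:
drive_tool(moves=[{"tx": 3.4, "ty": -3.0}, {"tx": 6.8, "ty": -5.9}, {"tx": 10.1, "ty": -8.9}, {"tx": 13.5, "ty": -11.9}, {"tx": 16.9, "ty": -14.9}])

```text
schema error: expected keys fingers, tx, ty, tz, ax, ay, az
```

Request:
drive_tool(moves=[{"tx": 3.4, "ty": -3.0}, {"tx": 6.8, "ty": -5.9}, {"tx": 10.1, "ty": -8.9}, {"tx": 13.5, "ty": -11.9}, {"tx": 16.9, "ty": -14.9}])

```text
schema error: expected keys fingers, tx, ty, tz, ax, ay, az
```

All keys are needed.

Request:
drive_tool(moves=[{"tx": 1.1, "ty": -1.0, "tz": 0, "ax": 0, "ay": 0, "az": 0, "fingers": 6.6}, {"tx": 3.8, "ty": -3.3, "tz": 0, "ax": 0, "ay": 0, "az": 0, "fingers": 6.6}, {"tx": 7.1, "ty": -6.3, "tz": 0, "ax": 0, "ay": 0, "az": 0, "fingers": 6.6}, {"tx": 10.5, "ty": -9.2, "tz": 0, "ax": 0, "ay": 0, "az": 0, "fingers": 6.6}, {"tx": 13.9, "ty": -12.2, "tz": 0, "ax": 0, "ay": 0, "az": 0, "fingers": 6.6}])

```text
time_s: 0.6
position: [315.7, -351.0, 303.6]
ee_rot: [[0.909, 0.417, -0.0], [0.417, -0.909, 0.001], [0.0, -0.001, -1.0]]
force: [1.7, 0.4, -0.4]
gripper_width: 65.7
grip_force: 0.0
```

Request:
drive_tool(moves=[{"tx": 3.4, "ty": -3.0, "tz": 0, "ax": 0, "ay": 0, "az": 0, "fingers": 6.6}, {"tx": 6.8, "ty": -5.9, "tz": 0, "ax": 0, "ay": 0, "az": 0, "fingers": 6.6}, {"tx": 10.1, "ty": -8.9, "tz": 0, "ax": 0, "ay": 0, "az": 0, "fingers": 6.6}, {"tx": 13.5, "ty": -11.9, "tz": 0, "ax": 0, "ay": 0, "az": 0, "fingers": 6.6}, {"tx": 16.9, "ty": -14.9, "tz": 0, "ax": 0, "ay": 0, "az": 0, "fingers": 6.6}])

```text
time_s: 1.1
position: [406.4, -144.9, 303.9]
ee_rot: [[0.909, 0.418, -0.0], [0.418, -0.909, 0.0], [0.0, -0.0, -1.0]]
force: [0.8, -0.3, -0.2]
gripper_width: 66.0
grip_force: 0.0
```

Request:
drive_tool(moves=[{"tx": 3.4, "ty": -3.0, "tz": 0, "ax": 0, "ay": 0, "az": 0, "fingers": 6.6}, {"tx": 6.8, "ty": -5.9, "tz": 0, "ax": 0, "ay": 0, "az": 0, "fingers": 6.6}, {"tx": 10.1, "ty": -8.9, "tz": 0, "ax": 0, "ay": 0, "az": 0, "fingers": 6.6}, {"tx": 13.5, "ty": -11.9, "tz": 0, "ax": 0, "ay": 0, "az": 0, "fingers": 6.6}, {"tx": 16.9, "ty": -14.9, "tz": 0, "ax": 0, "ay": 0, "az": 0, "fingers": 6.6}])

```text
time_s: 1.6
position: [497.4, 60.9, 303.9]
ee_rot: [[0.908, 0.418, -0.001], [0.418, -0.908, 0.0], [-0.0, -0.0, -1.0]]
force: [0.7, -0.3, 0.4]
gripper_width: 66.1
grip_force: 0.0
```

Request:
drive_tool(moves=[{"tx": 2.5, "ty": -2.0, "tz": 3, "ax": 0, "ay": 0, "az": 0, "fingers": 6.6}, {"tx": 3.5, "ty": -2.9, "tz": 7, "ax": 0, "ay": 0, "az": 0, "fingers": 6.6}, {"tx": 3.5, "ty": -2.9, "tz": 11, "ax": 0, "ay": 0, "az": 0, "fingers": 6.6}, {"tx": 3.5, "ty": -2.9, "tz": 15, "ax": 0, "ay": 0, "az": 0, "fingers": 6.6}, {"tx": 3.5, "ty": -2.9, "tz": 17.5, "ax": 0, "ay": 0, "az": 0, "fingers": 6.6}])

```text
time_s: 2.1
position: [515.2, 100.1, 126.2]
ee_rot: [[0.908, 0.418, -0.005], [0.418, -0.908, -0.0], [-0.004, -0.002, -1.0]]
force: [-0.2, -0.4, -0.4]
gripper_width: 65.6
grip_force: 0.0
```

```bash
python3 - <<'E'
from h import *
for i in range(4): s=get_image("side")
t=get_image("top")
q=bot.sense();p=q["position"];print(q["time_s"],np.round(p,1),np.round(q["ee_rot"],3).tolist(),q["gripper_width"],np.round(q["force"],1))
d=np.array([517.6-p[0],101.3-p[1],0]);print("tool-frame offset",q["ee_rot"].T@d)
cv2.imwrite("pics/a.png",np.hstack([cv2.resize(s[140:290,180:330],(560,560),interpolation=2),cv2.resize(t[150:230,235:267],(224,560),interpolation=2)])[:,:,::-1])
E
```

```text
2.35 [518.2  99.7 130. ] [[0.909, 0.418, 0.001], [0.418, -0.909, 0.0], [0.001, 0.0, -1.0]] 65.7735363856525 [ 1.7 -0.6 -0.5]
tool-frame offset [ 9.49048134e-02 -1.74065156e+00 -3.70738611e-04]
```

View pics/a.png

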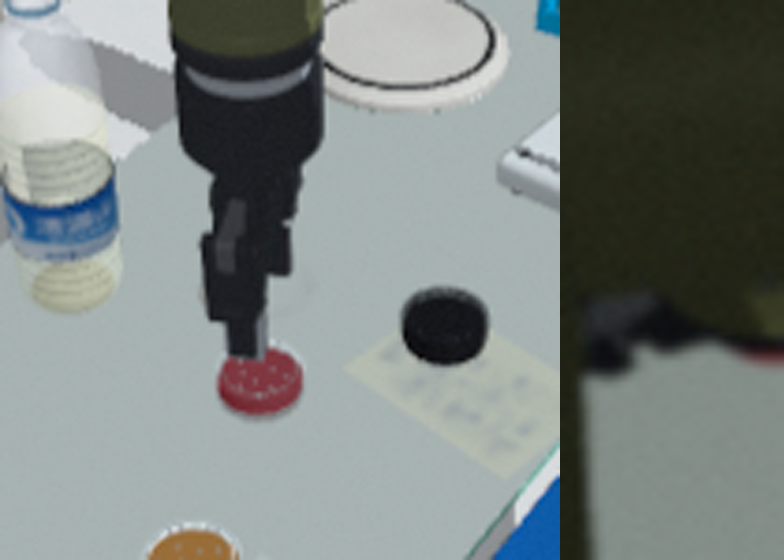

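The side crop shows the gripper above the red dish. The near finger's tip is at crop (250,355), which is side pixel (247,235). I'll descend to TCP z = 84 and measure the tip height.

Request:
drive_tool(moves=[{"tx": 0, "ty": -0.2, "tz": 0.8, "ax": 0, "ay": 0, "az": 0, "fingers": 6.6}, {"tx": 0, "ty": -0.2, "tz": 2.0, "ax": 0, "ay": 0, "az": 0, "fingers": 6.6}, {"tx": 0, "ty": -0.2, "tz": 3.2, "ax": 0, "ay": 0, "az": 0, "fingers": 6.6}, {"tx": 0, "ty": -0.2, "tz": 4.2, "ax": 0, "ay": 0, "az": 0, "fingers": 6.6}, {"tx": 0, "ty": -0.2, "tz": 4.5, "ax": 0, "ay": 0, "az": 0, "fingers": 6.6}])

```text
time_s: 2.85
position: [516.0, 101.0, 82.3]
ee_rot: [[0.909, 0.417, -0.003], [0.417, -0.909, -0.0], [-0.003, -0.001, -1.0]]
force: [0.1, 0.0, 0.2]
gripper_width: 65.9
grip_force: 0.0
```

```bash
python3 - <<'E'
from h import *
for i in range(4): s=get_image("side")
q=bot.sense();p=q["position"];print(q["time_s"],np.round(p,1),q["gripper_width"],np.round(q["force"],1))
# earlier tip height: vertical plane of near finger's outer face
f=np.array([518.2,99.7,0])-np.array([.418,-.909,0])*40
o,d=ray("side",(247,235));n=np.array([.418,-.909,0]);print("tip z at TCPz=130:",(o+d*((f-o)@n)/(d@n)))
cv2.imwrite("pics/b.png",cv2.resize(s[190:270,205:305],(800,600),interpolation=2)[:,:,::-1])
E
```

```text
3.05 [517.1 101.1  83.8] 65.94937046272777 [-0.1 -0.3  0.3]
tip z at TCPz=130: [496.26302392 133.6609945   64.63766588]
```

View pics/b.png

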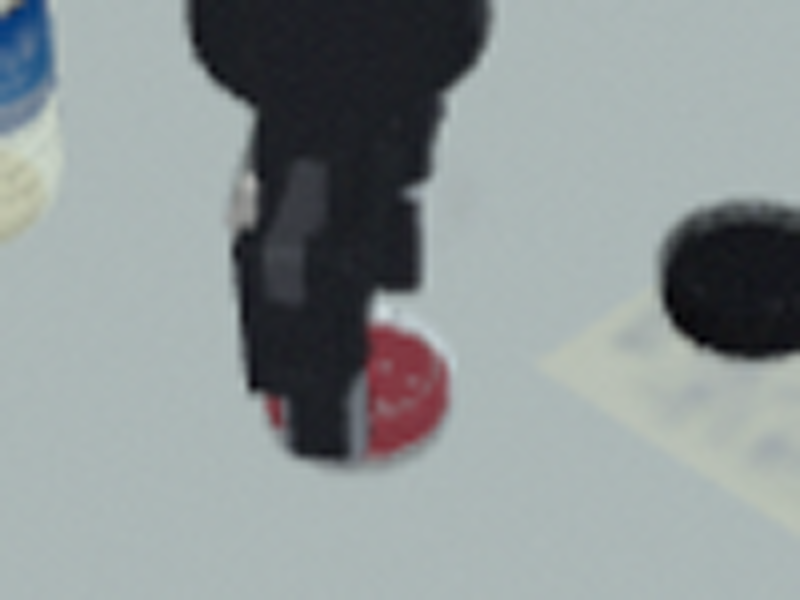

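The view shows both fingers straddling the dish, with the near tip at crop (320,455). The tips stand 65 mm ahead of the TCP at this opening. Going 12 mm lower puts them about 4–6 mm above the bench, and then I close.

Request:
drive_tool(moves=[{"tx": 0, "ty": 0, "tz": 0.4, "ax": 0, "ay": 0, "az": 0, "fingers": 6.6}, {"tx": 0, "ty": 0, "tz": 0.8, "ax": 0, "ay": 0, "az": 0, "fingers": 6.6}, {"tx": 0, "ty": 0, "tz": 1.1, "ax": 0, "ay": 0, "az": 0, "fingers": 6.6}, {"tx": 0, "ty": 0, "tz": 1.2, "ax": 0, "ay": 0, "az": 0, "fingers": 6.6}, {"tx": 0, "ty": 0, "tz": 1.2, "ax": 0, "ay": 0, "az": 0, "fingers": 6.6}], squeeze=30)

```text
time_s: 3.55
position: [516.8, 101.1, 71.7]
ee_rot: [[0.909, 0.418, -0.0], [0.418, -0.909, -0.0], [-0.0, -0.0, -1.0]]
force: [-0.2, 0.2, 0.5]
gripper_width: 66.0
grip_force: 0.0
```

Request:
drive_tool(moves=[{"tx": 0, "ty": 0, "tz": 0, "ax": 0, "ay": 0, "az": 0, "fingers": 6.0}, {"tx": 0, "ty": 0, "tz": 0, "ax": 0, "ay": 0, "az": 0, "fingers": 5.7}, {"tx": 0, "ty": 0, "tz": 0, "ax": 0, "ay": 0, "az": 0, "fingers": 5.4}, {"tx": 0, "ty": 0, "tz": 0, "ax": 0, "ay": 0, "az": 0, "fingers": 4.8}, {"tx": 0, "ty": 0, "tz": 0, "ax": 0, "ay": 0, "az": 0, "fingers": 4.8}], squeeze=30)

```text
time_s: 4.05
position: [517.1, 101.2, 72.3]
ee_rot: [[0.909, 0.418, 0.0], [0.418, -0.909, 0.0], [0.0, 0.0, -1.0]]
force: [-0.6, 0.3, 5.0]
gripper_width: 52.7
grip_force: 31.3
```

Request:
drive_tool(moves=[{"tx": 0, "ty": 0, "tz": -0.2, "ax": 0, "ay": 0, "az": 0, "fingers": 4.8}, {"tx": 0, "ty": 0, "tz": -0.8, "ax": 0, "ay": 0, "az": 0, "fingers": 4.8}, {"tx": 0, "ty": 0, "tz": -2.0, "ax": 0, "ay": 0, "az": 0, "fingers": 4.8}, {"tx": 0, "ty": 0, "tz": -3.5, "ax": 0, "ay": 0, "az": 0, "fingers": 4.8}, {"tx": 0, "ty": 0, "tz": -5.0, "ax": 0, "ay": 0, "az": 0, "fingers": 4.8}])

```text
time_s: 4.55
position: [517.0, 101.1, 123.0]
ee_rot: [[0.909, 0.418, 0.0], [0.418, -0.909, -0.0], [0.0, 0.0, -1.0]]
force: [-0.1, -0.2, -0.4]
gripper_width: 52.8
grip_force: 31.5
```

Request:
drive_tool(moves=[{"tx": 0, "ty": 0, "tz": -2.0, "ax": 0, "ay": 0, "az": 0, "fingers": 4.8}, {"tx": 0, "ty": 0, "tz": -5.0, "ax": 0, "ay": 0, "az": 0, "fingers": 4.8}, {"tx": 0, "ty": 0, "tz": -9.0, "ax": 0, "ay": 0, "az": 0, "fingers": 4.8}, {"tx": 0, "ty": 0, "tz": -12.5, "ax": 0, "ay": 0, "az": 0, "fingers": 4.8}, {"tx": 0, "ty": 0, "tz": -15.0, "ax": 0, "ay": 0, "az": 0, "fingers": 4.8}])

```text
time_s: 5.05
position: [517.4, 101.2, 275.5]
ee_rot: [[0.909, 0.418, 0.004], [0.418, -0.909, 0.0], [0.004, 0.001, -1.0]]
force: [1.0, -0.2, -1.1]
gripper_width: 52.6
grip_force: 31.6
```

```bash
python3 - <<'E'
from h import *
for i in range(4): s=get_image("side")
q=bot.sense();p=q["position"];R=q["ee_rot"];print(q["time_s"],np.round(p,1),q["gripper_width"],q["grip_force"],np.round(q["force"],1))
print("tool shift to lens",R.T@(np.array([437.5-p[0],-252-p[1],0]))/10)
x=blobs(s,(165,80,40),(179,255,255),30);print(x[:2])
cv2.imwrite("pics/c.png",cv2.resize(s[80:230,180:380],(800,600),interpolation=2)[:,:,::-1])
E
```

```text
5.25 [516.9 101.1 272.9] 52.988037643715685 31.537436842918396 [ 0.1 -0.  -0.8]
tool shift to lens [-2.19585499e+01  2.87677848e+01 -2.18334443e-02]
[(120.0, ((251.83993530273438, 163.82334899902344), (10.27907943725586, 17.094078063964844), 176.6770477294922), (247, 156, 11, 17))]
```

View pics/c.png

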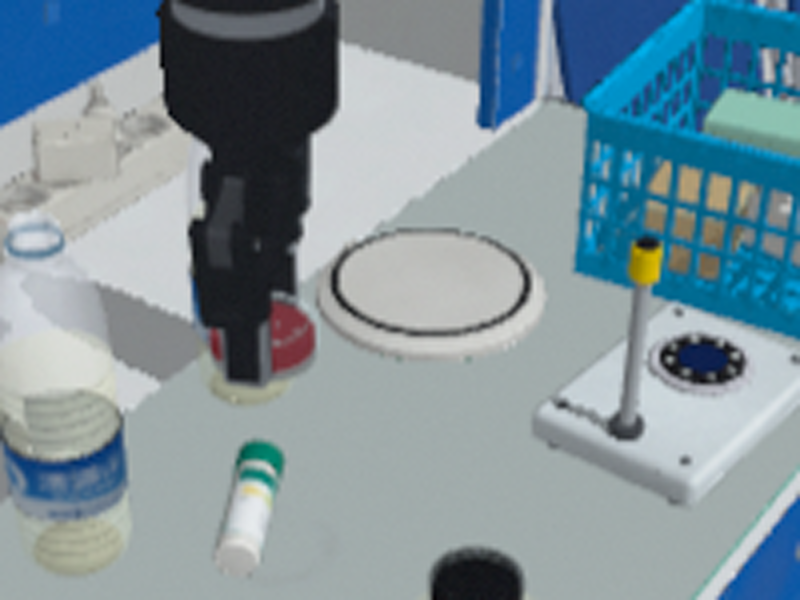

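The crop shows the dish held level between the fingers, around crop (265,340), with nothing else disturbed. I'll carry it to the lens above post height; the underside is about 200 mm up.

Request:
drive_tool(moves=[{"tx": -0.6, "ty": 0.8, "tz": 0, "ax": 0, "ay": 0, "az": 0, "fingers": 4.8}, {"tx": -2.1, "ty": 2.8, "tz": 0, "ax": 0, "ay": 0, "az": 0, "fingers": 4.8}, {"tx": -3.9, "ty": 5.2, "tz": 0, "ax": 0, "ay": 0, "az": 0, "fingers": 4.8}, {"tx": -5.8, "ty": 7.6, "tz": 0, "ax": 0, "ay": 0, "az": 0, "fingers": 4.8}, {"tx": -7.6, "ty": 9.9, "tz": 0, "ax": 0, "ay": 0, "az": 0, "fingers": 4.8}])

```text
time_s: 5.75
position: [487.5, -22.0, 270.1]
ee_rot: [[0.908, 0.418, -0.004], [0.418, -0.908, 0.0], [-0.004, -0.002, -1.0]]
force: [0.6, -0.2, -0.8]
gripper_width: 52.7
grip_force: 31.6
```

Request:
drive_tool(moves=[{"tx": -1.8, "ty": 2.4, "tz": 0, "ax": 0, "ay": 0, "az": 0, "fingers": 4.8}, {"tx": -3.6, "ty": 4.8, "tz": 0, "ax": 0, "ay": 0, "az": 0, "fingers": 4.8}, {"tx": -5.5, "ty": 7.2, "tz": 0, "ax": 0, "ay": 0, "az": 0, "fingers": 4.8}, {"tx": -7.3, "ty": 9.5, "tz": 0, "ax": 0, "ay": 0, "az": 0, "fingers": 4.8}, {"tx": -9.1, "ty": 11.9, "tz": 0, "ax": 0, "ay": 0, "az": 0, "fingers": 4.8}])

```text
time_s: 6.25
position: [454.4, -167.8, 270.2]
ee_rot: [[0.909, 0.417, -0.004], [0.417, -0.909, 0.002], [-0.003, -0.003, -1.0]]
force: [0.2, -0.2, -0.1]
gripper_width: 52.9
grip_force: 31.6
```

Request:
drive_tool(moves=[{"tx": -1.8, "ty": 2.4, "tz": 0, "ax": 0, "ay": 0, "az": 0, "fingers": 4.8}, {"tx": -3.4, "ty": 4.5, "tz": 0, "ax": 0, "ay": 0, "az": 0, "fingers": 4.8}, {"tx": -4.6, "ty": 6.1, "tz": 0, "ax": 0, "ay": 0, "az": 0, "fingers": 4.8}, {"tx": -5.2, "ty": 6.8, "tz": 0, "ax": 0, "ay": 0, "az": 0, "fingers": 4.8}, {"tx": -5.3, "ty": 7.0, "tz": 0, "ax": 0, "ay": 0, "az": 0, "fingers": 4.8}])

```text
time_s: 6.75
position: [436.2, -253.0, 270.7]
ee_rot: [[0.909, 0.416, -0.002], [0.416, -0.909, 0.002], [-0.002, -0.002, -1.0]]
force: [0.3, -0.3, -0.3]
gripper_width: 52.8
grip_force: 31.6
```

Request:
drive_tool(moves=[{"tx": 0, "ty": 0, "tz": 0.6, "ax": 0, "ay": 0, "az": 0, "fingers": 4.8}, {"tx": 0, "ty": 0, "tz": 2.2, "ax": 0, "ay": 0, "az": 0, "fingers": 4.8}, {"tx": 0, "ty": 0, "tz": 4.0, "ax": 0, "ay": 0, "az": 0, "fingers": 4.8}, {"tx": 0, "ty": 0, "tz": 5.4, "ax": 0, "ay": 0, "az": 0, "fingers": 4.8}, {"tx": 0, "ty": 0, "tz": 5.9, "ax": 0, "ay": 0, "az": 0, "fingers": 4.8}])

```text
time_s: 7.25
position: [436.5, -250.5, 211.0]
ee_rot: [[0.908, 0.419, -0.003], [0.419, -0.908, 0.003], [-0.002, -0.004, -1.0]]
force: [0.5, 0.8, -0.4]
gripper_width: 53.0
grip_force: 31.6
```

```bash
python3 - <<'E'
from h import *
for i in range(5): s=get_image("side")
t=get_image("top")
q=bot.sense();p=q["position"];R=q["ee_rot"];print(q["time_s"],np.round(p,2),np.round(R,4).tolist(),q["gripper_width"],q["grip_force"],np.round(q["force"],1))
for n,im in(("side",s),("top",t)): print(n,blobs(im,(165,80,40),(179,255,255),15)[:3])
cv2.imwrite("pics/side_d.png",s[:,:,::-1]);cv2.imwrite("pics/top_d.png",t[:,:,::-1])
cv2.imwrite("pics/d.png",np.hstack([cv2.resize(s[100:200,290:390],(500,500),interpolation=2),cv2.resize(t[180:260,382:430],(300,500),interpolation=2)])[:,:,::-1])
E
```

```text
7.55 [ 437.88 -252.49  213.62] [[0.9085, 0.418, 0.0012], [0.418, -0.9085, -0.0008], [0.0008, 0.0013, -1.0]] 52.74960463592496 31.571815609931946 [-0.1  0.7 -0.5]
side [(37.5, ((353.9442443847656, 128.65139770507812), (5.49104118347168, 10.091423988342285), 15.543334007263184), (351, 124, 7, 10)), (24.0, ((368.2046813964844, 130.29141235351562), (4.628616809844971, 9.146869659423828), 12.825448989868164), (366, 126, 6, 10))]
top [(80.5, ((426.4075927734375, 213.32550048828125), (6.739842414855957, 18.49409294128418), 62.49019241333008), (419, 209, 18, 11))]
```

View pics/d.png

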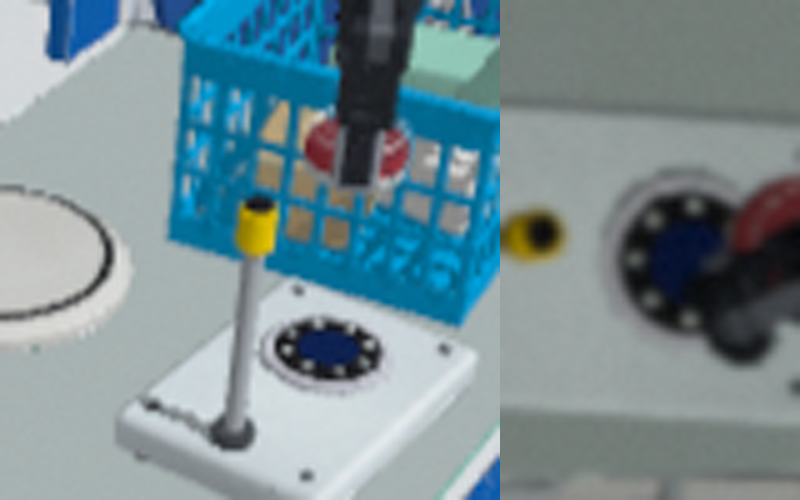

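The view shows the dish level above the camera: side crop (357,155), about pixel (361,131). From the top it is partly hidden by the gripper, at about (427,213). I'll compare these against where a dish exactly at the view point should project.

```bash
python3 - <<'E'
from h import *
def proj(n,X):
    c=get_calibration(n);K=np.array(c["K"]);T=np.linalg.inv(c["T"]);x=K@(T[:3,:3]@X+T[:3,3]);return x[:2]/x[2]
a=np.linspace(0,2*np.pi,200)
for n in("side","top"):
    im=cv2.imread(f"pics/{n}_d.png")[:,:,::-1];m=cv2.inRange(cv2.cvtColor(im,cv2.COLOR_RGB2HSV),np.array((165,80,30)),np.array((179,255,255)))
    roi=(345,115,380,145) if n=="side" else (410,200,450,230)
    ys,xs=np.nonzero(m[roi[1]:roi[3],roi[0]:roi[2]]);xs+=roi[0];ys+=roi[1]
    print(n,"red seen x",xs.min(),xs.max(),"y",ys.min(),ys.max())
    # same dish as it stood: red extent relative to projected centre, scaled
    p0=cv2.imread(f"pics/{n}0.png")[:,:,::-1];m0=cv2.inRange(cv2.cvtColor(p0,cv2.COLOR_RGB2HSV),np.array((165,80,30)),np.array((179,255,255)))
    r0=(225,220,275,262) if n=="side" else (235,165,290,210)
    y0,x0=np.nonzero(m0[r0[1]:r0[3],r0[0]:r0[2]]);x0+=r0[0];y0+=r0[1]
    c0=proj(n,np.array([517.6,101.3,8.]))
    print(n,"at rest x",x0.min(),x0.max(),"y",y0.min(),y0.max(),"proj centre",c0)
    for r,z in((25,150),):
        P=np.array([proj(n,np.array([437.5+r*np.cos(t),-252+r*np.sin(t),zz])) for t in a for zz in(143,152)])
        print("expect centre",proj(n,np.array([437.5,-252,148.])),"x",P[:,0].min(),P[:,0].max(),"y",P[:,1].min(),P[:,1].max())
E
```

```text
side red seen x 351 371 y 124 135
side at rest x 239 260 y 233 250 proj centre [249.13398605 241.78033476]
expect centre [360.84335805 130.34808016] x 350.300193930494 371.44192714506056 y 123.9052686675139 137.3638538824702
top red seen x 419 436 y 209 224
top at rest x 256 274 y 183 200 proj centre [264.85420667 191.25282558]
expect centre [429.58618135 219.89284027] x 417.1269219217635 441.99014836543023 y 208.08789375050117 231.63566330248818
```

The dish matches the expected projection to within a pixel in both views. I'll lower it 1 mm (the underside is at about 141 mm) and hold, using camera calls to let the time pass.

Request:
drive_tool(moves=[{"tx": 0, "ty": 0, "tz": 0.1, "ax": 0, "ay": 0, "az": 0, "fingers": 4.8}, {"tx": 0, "ty": 0, "tz": 0.1, "ax": 0, "ay": 0, "az": 0, "fingers": 4.8}, {"tx": 0, "ty": 0, "tz": 0.1, "ax": 0, "ay": 0, "az": 0, "fingers": 4.8}, {"tx": 0, "ty": 0, "tz": 0.1, "ax": 0, "ay": 0, "az": 0, "fingers": 4.8}, {"tx": 0, "ty": 0, "tz": 0.1, "ax": 0, "ay": 0, "az": 0, "fingers": 4.8}])

```text
time_s: 8.05
position: [437.3, -252.5, 212.0]
ee_rot: [[0.909, 0.417, 0.0], [0.417, -0.909, -0.0], [0.0, 0.0, -1.0]]
force: [-0.7, -0.0, 0.2]
gripper_width: 53.0
grip_force: 31.6
```

```bash
python3 - <<'E'
from h import *
P=[]
for i in range(72):
    get_image("side");P.append(bot.sense()["position"])
P=np.array(P);q=bot.sense();print(q["time_s"],P.mean(0),P.std(0),np.ptp(P,axis=0),q["gripper_width"],q["grip_force"])
R=q["ee_rot"];print(np.round(R,4).tolist(),"back:",R.T@(np.array([517.1,101.2,0])-np.r_[P[-30:].mean(0)[:2],0])/10)
E
```

```text
11.65 [ 437.34660187 -252.4351655   211.90241823] [0.01275732 0.01257497 0.01302326] [0.0523638  0.07016485 0.07322296] 52.84069344819078 31.57233953475952
[[0.9086, 0.4176, -0.0], [0.4176, -0.9086, 0.0], [-0.0, -0.0, -1.0]] back: [ 2.20149123e+01 -2.88012441e+01  2.05533403e-04]
```

Held still for more than 3.5 s (spread under 0.1 mm). Now returning along the reverse path.

Request:
drive_tool(moves=[{"tx": 0, "ty": 0, "tz": -0.6, "ax": 0, "ay": 0, "az": 0, "fingers": 4.8}, {"tx": 0, "ty": 0, "tz": -2.2, "ax": 0, "ay": 0, "az": 0, "fingers": 4.8}, {"tx": 0, "ty": 0, "tz": -4.0, "ax": 0, "ay": 0, "az": 0, "fingers": 4.8}, {"tx": 0, "ty": 0, "tz": -5.5, "ax": 0, "ay": 0, "az": 0, "fingers": 4.8}, {"tx": 0, "ty": 0, "tz": -6.0, "ax": 0, "ay": 0, "az": 0, "fingers": 4.8}])

```text
time_s: 12.15
position: [438.2, -253.0, 273.9]
ee_rot: [[0.909, 0.418, 0.003], [0.418, -0.909, -0.002], [0.002, 0.003, -1.0]]
force: [0.6, 0.2, -0.0]
gripper_width: 52.7
grip_force: 31.6
```

Request:
drive_tool(moves=[{"tx": 0.6, "ty": -0.8, "tz": 0, "ax": 0, "ay": 0, "az": 0, "fingers": 4.8}, {"tx": 2.1, "ty": -2.8, "tz": 0, "ax": 0, "ay": 0, "az": 0, "fingers": 4.8}, {"tx": 3.9, "ty": -5.2, "tz": 0, "ax": 0, "ay": 0, "az": 0, "fingers": 4.8}, {"tx": 5.8, "ty": -7.6, "tz": 0, "ax": 0, "ay": 0, "az": 0, "fingers": 4.8}, {"tx": 7.6, "ty": -9.9, "tz": 0, "ax": 0, "ay": 0, "az": 0, "fingers": 4.8}])

```text
time_s: 12.65
position: [464.5, -128.8, 270.9]
ee_rot: [[0.909, 0.417, -0.002], [0.417, -0.909, 0.001], [-0.001, -0.002, -1.0]]
force: [0.1, 0.8, 0.2]
gripper_width: 52.7
grip_force: 31.6
```

Request:
drive_tool(moves=[{"tx": 1.8, "ty": -2.4, "tz": 0, "ax": 0, "ay": 0, "az": 0, "fingers": 4.8}, {"tx": 3.6, "ty": -4.8, "tz": 0, "ax": 0, "ay": 0, "az": 0, "fingers": 4.8}, {"tx": 5.5, "ty": -7.2, "tz": 0, "ax": 0, "ay": 0, "az": 0, "fingers": 4.8}, {"tx": 7.3, "ty": -9.5, "tz": 0, "ax": 0, "ay": 0, "az": 0, "fingers": 4.8}, {"tx": 9.1, "ty": -11.9, "tz": 0, "ax": 0, "ay": 0, "az": 0, "fingers": 4.8}])

```text
time_s: 13.15
position: [497.4, 17.3, 270.9]
ee_rot: [[0.909, 0.418, -0.002], [0.418, -0.909, 0.0], [-0.002, -0.001, -1.0]]
force: [0.7, 0.3, -0.5]
gripper_width: 52.9
grip_force: 31.6
```

Request:
drive_tool(moves=[{"tx": 1.8, "ty": -2.4, "tz": 0, "ax": 0, "ay": 0, "az": 0, "fingers": 4.8}, {"tx": 3.4, "ty": -4.5, "tz": 0, "ax": 0, "ay": 0, "az": 0, "fingers": 4.8}, {"tx": 4.6, "ty": -6.1, "tz": 0, "ax": 0, "ay": 0, "az": 0, "fingers": 4.8}, {"tx": 5.2, "ty": -6.8, "tz": 0, "ax": 0, "ay": 0, "az": 0, "fingers": 4.8}, {"tx": 5.3, "ty": -7.0, "tz": 0, "ax": 0, "ay": 0, "az": 0, "fingers": 4.8}])

```text
time_s: 13.65
position: [516.6, 102.2, 271.1]
ee_rot: [[0.908, 0.419, -0.001], [0.419, -0.908, -0.0], [-0.001, -0.0, -1.0]]
force: [-0.2, -0.1, 0.5]
gripper_width: 52.7
grip_force: 31.6
```

Request:
drive_tool(moves=[{"tx": 0, "ty": 0, "tz": 2.0, "ax": 0, "ay": 0, "az": 0, "fingers": 4.8}, {"tx": 0, "ty": 0, "tz": 5.5, "ax": 0, "ay": 0, "az": 0, "fingers": 4.8}, {"tx": 0, "ty": 0, "tz": 9.5, "ax": 0, "ay": 0, "az": 0, "fingers": 4.8}, {"tx": 0, "ty": 0, "tz": 13.0, "ax": 0, "ay": 0, "az": 0, "fingers": 4.8}, {"tx": 0, "ty": 0, "tz": 15.0, "ax": 0, "ay": 0, "az": 0, "fingers": 4.8}])

```text
time_s: 14.15
position: [514.8, 99.9, 119.2]
ee_rot: [[0.909, 0.417, -0.005], [0.417, -0.909, -0.001], [-0.005, -0.001, -1.0]]
force: [-0.1, 0.3, 0.1]
gripper_width: 53.0
grip_force: 31.6
```

Request:
drive_tool(moves=[{"tx": 0, "ty": 0, "tz": 1.5, "ax": 0, "ay": 0, "az": 0, "fingers": 4.8}, {"tx": 0, "ty": 0, "tz": 3.0, "ax": 0, "ay": 0, "az": 0, "fingers": 4.8}, {"tx": 0, "ty": 0, "tz": 4.0, "ax": 0, "ay": 0, "az": 0, "fingers": 4.8}, {"tx": 0, "ty": 0, "tz": 4.5, "ax": 0, "ay": 0, "az": 0, "fingers": 4.8}, {"tx": 0, "ty": 0, "tz": 4.5, "ax": 0, "ay": 0, "az": 0, "fingers": 4.8}])

```text
time_s: 14.65
position: [516.6, 100.7, 76.4]
ee_rot: [[0.909, 0.417, -0.001], [0.417, -0.909, -0.0], [-0.001, -0.0, -1.0]]
force: [-0.7, 0.7, -0.4]
gripper_width: 53.1
grip_force: 31.6
```

Request:
drive_tool(moves=[{"tx": 0, "ty": 0, "tz": 0.2, "ax": 0, "ay": 0, "az": 0, "fingers": 4.8}, {"tx": 0, "ty": 0, "tz": 0.3, "ax": 0, "ay": 0, "az": 0, "fingers": 4.8}, {"tx": 0, "ty": 0, "tz": 0.4, "ax": 0, "ay": 0, "az": 0, "fingers": 4.8}, {"tx": 0, "ty": 0, "tz": 0.5, "ax": 0, "ay": 0, "az": 0, "fingers": 4.8}, {"tx": 0, "ty": 0, "tz": 0.5, "ax": 0, "ay": 0, "az": 0, "fingers": 4.8}])

```text
time_s: 15.15
position: [517.2, 101.2, 72.3]
ee_rot: [[0.909, 0.418, 0.001], [0.418, -0.909, 0.0], [0.001, 0.0, -1.0]]
force: [-0.5, -0.5, 2.6]
gripper_width: 52.8
grip_force: 31.8
```

```bash
python3 - <<'E'
from h import *
for i in range(5): get_image("side")
q=bot.sense();print(q["time_s"],np.round(q["position"],2),np.round(q["force"],2),q["gripper_width"])
E
```

```text
15.4 [517.23 101.2   72.33] [-1.3   0.49  5.83] 53.08738972434263
```

The dish is on the bench (about 5 N upward, same pose as at the grasp). I'll open gently and rise straight up.

Request:
drive_tool(moves=[{"tx": 0, "ty": 0, "tz": 0, "ax": 0, "ay": 0, "az": 0, "fingers": 5.5}, {"tx": 0, "ty": 0, "tz": 0, "ax": 0, "ay": 0, "az": 0, "fingers": 6.0}, {"tx": 0, "ty": 0, "tz": 0, "ax": 0, "ay": 0, "az": 0, "fingers": 6.6}, {"tx": 0, "ty": 0, "tz": 0, "ax": 0, "ay": 0, "az": 0, "fingers": 6.8}, {"tx": 0, "ty": 0, "tz": 0, "ax": 0, "ay": 0, "az": 0, "fingers": 6.8}])

```text
time_s: 15.9
position: [516.9, 101.1, 71.7]
ee_rot: [[0.909, 0.418, -0.0], [0.418, -0.909, -0.0], [-0.0, -0.0, -1.0]]
force: [0.4, -1.0, -0.2]
gripper_width: 68.1
grip_force: 0.0
```

Request:
drive_tool(moves=[{"tx": 0, "ty": 0, "tz": -0.5, "ax": 0, "ay": 0, "az": 0, "fingers": 6.8}, {"tx": 0, "ty": 0, "tz": -2.0, "ax": 0, "ay": 0, "az": 0, "fingers": 6.8}, {"tx": 0, "ty": 0, "tz": -4.5, "ax": 0, "ay": 0, "az": 0, "fingers": 6.8}, {"tx": 0, "ty": 0, "tz": -8.0, "ax": 0, "ay": 0, "az": 0, "fingers": 6.8}, {"tx": 0, "ty": 0, "tz": -12.0, "ax": 0, "ay": 0, "az": 0, "fingers": 6.8}])

```text
time_s: 16.4
position: [516.0, 101.0, 192.5]
ee_rot: [[0.909, 0.418, -0.003], [0.418, -0.909, -0.0], [-0.002, -0.001, -1.0]]
force: [0.7, 0.9, 0.2]
gripper_width: 68.1
grip_force: 0.0
```

Request:
drive_tool(moves=[{"tx": 0, "ty": 2.0, "tz": -3, "ax": 0, "ay": 0, "az": 0, "fingers": 6.8}, {"tx": -1.5, "ty": 5.0, "tz": -6, "ax": 0, "ay": 0, "az": 0, "fingers": 6.8}, {"tx": -3.5, "ty": 8.5, "tz": -8, "ax": 0, "ay": 0, "az": 0, "fingers": 6.8}, {"tx": -5.5, "ty": 12.0, "tz": -8, "ax": 0, "ay": 0, "az": 0, "fingers": 6.8}, {"tx": -7.0, "ty": 14.5, "tz": -8, "ax": 0, "ay": 0, "az": 0, "fingers": 6.8}])

```text
time_s: 16.9
position: [513.9, -61.9, 273.6]
ee_rot: [[0.909, 0.417, 0.003], [0.417, -0.909, -0.001], [0.002, 0.002, -1.0]]
force: [0.1, 0.5, 0.1]
gripper_width: 68.1
grip_force: 0.0
```

```bash
python3 - <<'E'
from h import *
for i in range(5): s=get_image("side")
t=get_image("top");q=bot.sense();print(q["time_s"],np.round(q["position"],1),np.round(q["force"],1),np.abs(q["joint_vel"]).max())
for n,im,rois in(("top",t,dict(red=(235,165,290,210),amber=(190,200,230,230),green=(140,208,172,236))),("side",s,dict(red=(225,220,275,262),amber=(210,275,250,308),green=(168,330,208,365)))):
    C=dict(red=((165,90,40),(179,255,255)),amber=((5,90,60),(25,255,255)),green=((50,60,10),(95,255,130)))
    for k,roi in rois.items(): print(n,k,[(b[0],np.round(b[1][0],1)) for b in blobs(im,*C[k],amin=8,roi=roi)[:1]])
cv2.imwrite("pics/e.png",s[:,:,::-1])
E
```

```text
17.2 [513.8 -59.1 271.9] [-0.  -0.2  0.3] 0.01435421825610862
top red [(236.0, array([265.4, 191.3]))]
top amber [(274.5, array([210.7, 215.2]))]
top green [(267.0, array([155.8, 221.6]))]
side red [(271.0, array([249.2, 241.3]))]
side amber [(406.5, array([231. , 292.9]))]
side green [(571.0, array([187.9, 347.3]))]
```

View pics/e.png

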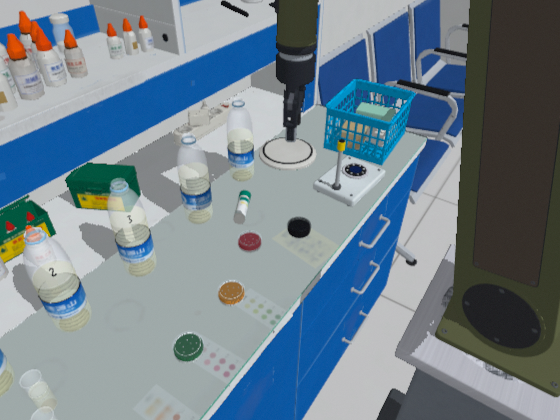

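The red dish is back at side (249,241), within half a pixel of where it stood. Amber (231,293) and green (188,347) have not moved, and the gripper is clear of everything.

```bash
python3 -c "
from rig import bot
print(bot.sign_off())"
```

```text
the job is handed in; nothing more can be done
None
```

The red dish was held level over the lens at 140 mm for over 3.5 s, then set back within about 1–2 mm of where it stood and released; the green and amber dishes did not move, and the job is handed in at about 17 s.

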